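Serve the full biscuit barrel

ROBOT

A 6-joint arm with a two-finger parallel gripper is mounted at the origin on the work surface. World frame = base frame: x ahead of the robot, y to its left, z up, the work surface at z = 0. Lengths are in m, angles in rad, forces in N, time in s.
With the tool pointing down it reaches from about 0.35 to 0.85 m from the base axis. Payload 8.1 kg.
Tool frame: the origin (TCP) lies midway between the tips of the shut fingers; the grasp point (between the pads) lies 19 mm behind it (ctrl.grasp_offset is the z of the grasp point in the tool frame, in m); z points along the fingers, y is the line along which they close (so a half turn about z gives the same grasp; the last joint's range is limited). The gripper opens to 85 mm and grips with 20 to 120 N. Pads are 22 mm wide; open, the fingers measure 114 mm over their backs; the gripper's body (76 mm by 85 mm) begins 54 mm behind the grasp point. The pads swing forward as they close: fully open they stand 13 mm farther back than shut.
Start: joints at [1.16, 0.13, 1.488, -0, 1.523, -0.085], TCP at [0.192, 0.568, 0.231] pointing down, gripper open.
Joint ranges: [-2.96, 2.96], [-0.89, 2.26], [0.02, 2.5], [-1.34, 4.48], [0, 2.73], [-2.66, 2.66]. Speed limits (rad/s): [2.39, 2.39, 2.79, 3.14, 3.14, 3.14].

INTERFACE

Orientations are given as a rotation vector (axis times angle).
In Python, from cell import status, snapshot, camera_params, ctrl, find_in, cut_out gives the robot as it stands.
- The arm moves only by the shell command python3 -m crank 'ROWS' [OPENING] [FORCE]. ROWS is JSON, a list of rows, each an object with "xyz": the shift along the tool's x, y, z in cm, a list of three; "twist": the turn, a rotation vector about the tool's x, y, z in degrees, a list of three. A call has 1 to 8 rows; each row is the pose to reach, as a shift and turn from the pose commanded when the call began, along the tool's axes at that moment; what a row does not reach only later rows make up. A row lasts 1/8 s, in which the tool goes at most 62.5 mm and 10.7 degrees, less where a joint would pass 70% of its speed; a pose out of reach is approached as far as the arm can. A call with a gripper value outside its range is refused whole. OPENING is the finger opening in cm, from 0 to 8.54, set as the call begins (- or left out, the last holds). The fingers move at their own pace and stop on an object; FORCE is the grip in N (left out, the last holds). Time passes only in rows, so rows that repeat a pose let the fingers close. It gives the time, the measured TCP pose, the force, the opening and the grip force at its end, in the units of the state.
- status.get_obs(): the state, without advancing time (a new reading comes with each control period).
- snapshot(name): name is "scene" or "top" or "wrist"; returns (picture, depth): 480x640x3 uint8, red, green, blue; 480x640 float32, m along the optical axis (not along the pixel's ray), 0 where there is no reading.
- camera_params(name): a dict with "intrinsics" (3x3 intrinsics, pixels), "dist" ([k1, k2, p1, p2, k3] as OpenCV has them; the pictures are not rectified), "cam_to_world" (4x4, takes a point from camera to world coordinates); the wrist camera has in their place "tool_from_camera" (4x4, takes a point from camera to tool coordinates, whose origin is the TCP and whose axes are the flange's). Camera axes: x right, y up, looking along -z (the intrinsics and any distortion apply to the point x, -y, -z); pixel columns grow to the right and rows downward; lengths in m; the calibration is good to about 2 mm. A picture is of the moment at which its call begins: read the wrist's pose just before it. camera_params takes no time and is no camera call.
- ctrl.job_done(): hands the job in; it is judged then, once.
Trained networks look in the newest picture that a camera, given by its name, has taken for a name from the list of things; names that differ only in an ending like _2 or _b are one class to them, and where a whole thing is asked for, a point or a joint stands for the part that bears it (a point fixed in the world has none). Each returns a list of dicts, best first, with "p" (0 to 1); they miss things now and then, are a little off and sometimes report something else, mostly with a low value. They report only what shows in the picture. A call takes as long as a camera call. They do not tell look-alikes from the thing itself.
- find_in(camera, thing): "xy" ([column, row] in pixels, amid what is visible of it).
- cut_out(camera, thing): "region" (480x640 bool, what is visible of it) and "xy" ([column, row] in pixels, amid what is visible of it).
The state is a dict: "t": time; "q": joint angles; "joint_velocities": joint speeds; "joint_torque": joint torques, N m; "eef_pos": TCP position; "orientation": TCP orientation; "ft_force": force on the tool from outside, world axes, zero at the start; "moment": the same for the moment, N m; "finger_gap": finger opening in m; "finger_force": force on a finger pad.
Only numpy, scipy, OpenCV 4.12 (cv2) and the standard library are available. Lean on these libraries where they do the work, as an engineer would, in place of code of your own. Each camera call takes 0.05 s, during which the arm holds its last target. There are 200 camera calls.

TASK

Two identical closed biscuit barrels stand on the sideboard with their swing handles folded down; one is full and the other is empty, which can only be told by weight. Find the full, heavier one, lift it by its handle and set it down gently on the serving tray, standing flat inside the tray's rim; the empty one must end up standing upright on the sideboard, well clear of the tray. Keep both barrels upright throughout and do not disturb the candlestick, the pepper mill or the sugar bowl.

Things in the scene. Friction and masses are not known exactly. Their poses are not given: they have to be found in the camera images.
- barrel_a: closed brushed-steel biscuit barrel, an upright cylinder 100 mm across and 133 mm tall with a slightly domed fixed lid (no knob), the handle besides. Origin: centre of its underside; z up. The hinge of its swing handle runs along its y axis 105 mm above the origin. It looks just like the other barrel; an empty one weighs about 0.5 kg, a full one about 0.85 kg
- barrel_b: closed brushed-steel biscuit barrel, an upright cylinder 100 mm across and 133 mm tall with a slightly domed fixed lid (no knob), the handle besides. Origin: centre of its underside; z up. The hinge of its swing handle runs along its y axis 105 mm above the origin. It looks just like the other barrel; an empty one weighs about 0.5 kg, a full one about 0.85 kg
- grip_a (a point): middle of the handle's grip on barrel_a: a round dark-wood bar 12 mm thick, its straight part 56 mm long, parallel to the barrel's y axis, 90 mm from the hinge axis. Folded down it lies about 82 mm out from the barrel's axis, on the barrel's +x side, about 142 mm above the barrel's underside, with 26 mm free between bar and barrel; upright it stands 195 mm above the underside
- grip_b (a point): middle of the handle's grip on barrel_b: a round dark-wood bar 12 mm thick, its straight part 56 mm long, parallel to the barrel's y axis, 90 mm from the hinge axis. Folded down it lies about 82 mm out from the barrel's axis, on the barrel's +x side, about 142 mm above the barrel's underside, with 26 mm free between bar and barrel; upright it stands 195 mm above the underside
- bail_a (a joint): angle of the swing handle of barrel_a: 0 standing straight up over the lid, +1.15 folded down to the barrel's +x side, -1.15 folded to its -x side (end stops). A little friction holds it where it is left when nearly upright; farther down it falls to its stop
- bail_b (a joint): angle of the swing handle of barrel_b: 0 standing straight up over the lid, +1.15 folded down to the barrel's +x side, -1.15 folded to its -x side (end stops). A little friction holds it where it is left when nearly upright; farther down it falls to its stop
- tray: square wooden serving tray, fixed to the sideboard, 220 x 220 mm with a rim 18 mm high and 6 mm thick and small brass handles at its +y and -y sides; its inner floor is 6 mm above the sideboard. Origin: centre of its underside; x and y along its sides
- candlestick: brass candlestick, 80 mm across the foot, 200 mm tall, to be left alone. Origin: centre of its underside
- pepper_mill: turned wooden pepper mill, 52 mm across, 138 mm tall, to be left alone. Origin: centre of its underside
- sugar_bowl: white china bowl, 100 mm across, 50 mm tall, to be left alone. Origin: centre of its underside
Things that resemble listed ones, but are neither listed nor needed, are in the scene too. What is shaped like the barrel_a but pink is not meant. What is shaped like the barrel_b but purple is not meant.

How it is judged:
By the outcome, as a careful person would: the job done as asked, in the order asked, and still so for the second after the job is handed in, with the robot touching nothing.
It also fails if it takes over 69 s, if anything falls off the work surface, if the arm or the gripper's body presses on something with over 40 N, if the wrist force passes 120 N, or if a joint passes its speed limit or range.

## Working session

There is one attempt and no reset: what is moved stays moved. The work goes in short steps, Python scripts to look and compute and a shell command to move; the robot and the scene stay as the last step left them, time stands still between calls to the robot, and variables do not carry over. Pictures are saved under pics/ and viewed, at most 10 in all, crops included, and the job is handed in when it is done.

```bash
ls; mkdir -p pics
cat > h.py <<'E'
import numpy as np, cv2
from cell import status, snapshot, camera_params, ctrl, find_in, cut_out
from scipy.spatial.transform import Rotation as R
def toolpose():
    o=status.get_obs(); T=np.eye(4); T[:3,:3]=R.from_rotvec(o['orientation']).as_matrix(); T[:3,3]=o['eef_pos']; return T
def c2w(name):
    p=camera_params(name)
    return p, (p['cam_to_world'] if name!='wrist' else toolpose()@np.array(p['tool_from_camera']))
def world(name,depth,T=None):
    p,M=c2w(name); M=np.array(M if T is None else T)
    h,w=depth.shape; v,u=np.mgrid[0:h,0:w]
    n=cv2.undistortPoints(np.stack([u.ravel(),v.ravel()],1).astype(np.float64)[:,None],np.array(p['intrinsics']),np.array(p['dist']))[:,0]
    d=depth.ravel(); P=np.stack([n[:,0]*d,-n[:,1]*d,-d],1)
    W=P@M[:3,:3].T+M[:3,3]; W[d==0]=np.nan
    return W.reshape(h,w,3)
E
python3 - <<'E'
from h import *
for n in ['scene','top']:
    rgb,d=snapshot(n); cv2.imwrite(f'pics/{n}0.png',rgb[:,:,::-1]); W=world(n,d); np.save(f'{n}0.npy',W)
    for t in ['barrel_a','grip_a','tray','candlestick','pepper_mill','sugar_bowl']:
        for r in cut_out(n,t)[:6]:
            P=W[r['region']]; P=P[~np.isnan(P[:,0])]
            print(n,t,round(r['p'],2),np.round(r['xy']),r['region'].sum(), 'med',np.round(np.median(P,0),3),'lo',np.round(np.percentile(P,2,0),3),'hi',np.round(np.percentile(P,98,0),3)) if len(P) else print(n,t,r['p'],r['xy'])
print(status.get_obs())
E
```

```text
pics
scene barrel_a 0.86 [189. 247.] 2286 med [ 0.725 -0.256  0.112] lo [ 0.662 -0.318  0.004] hi [ 0.753 -0.23   0.197]
scene barrel_a 0.86 [487. 271.] 2751 med [0.516 0.416 0.12 ] lo [0.448 0.368 0.004] hi [0.538 0.467 0.198]
scene barrel_a 0.84 [422. 255.] 2339 med [0.522 0.26  0.121] lo [0.452 0.206 0.007] hi [0.573 0.305 0.145]
scene barrel_a 0.68 [229. 201.] 2097 med [ 0.558 -0.256  0.106] lo [ 0.478 -0.353  0.   ] hi [ 0.584 -0.223  0.142]
scene grip_a 0.64 [407. 251.] 216 med [0.566 0.234 0.141] lo [ 0.443  0.188 -0.001] hi [0.579 0.302 0.148]
scene grip_a 0.59 [206. 172.] 179 med [ 0.502 -0.344  0.137] lo [ 0.398 -0.468 -0.006] hi [ 0.569 -0.264  0.146]
scene grip_a 0.58 [500. 242.] 278 med [0.492 0.413 0.192] lo [ 0.353  0.362 -0.001] hi [0.513 0.473 0.201]
scene grip_a 0.44 [182. 219.] 227 med [ 0.721 -0.263  0.174] lo [ 0.562 -0.432 -0.002] hi [ 0.748 -0.238  0.201]
scene tray 0.71 [323. 266.] 6015 med [0.579 0.033 0.005] lo [ 0.47  -0.072 -0.   ] hi [0.687 0.143 0.017]
scene candlestick 0.73 [351. 331.] 1330 med [0.75  0.18  0.016] lo [0.712 0.142 0.002] hi [0.779 0.212 
[... 1890 characters left out ...]
't': 0.7, 'q': array([ 1.15959125e+00,  1.30341119e-01,  1.48818453e+00,  7.73758882e-06,
        1.52300301e+00, -8.53835576e-02]), 'joint_velocities': array([1.94954562e-03, 4.96227742e-04, 9.62967508e-05, 4.60266078e-04,
       1.36600019e-03, 1.40339637e-03]), 'joint_torque': array([-1.34712234e-03, -5.69128633e+01, -5.00767457e+01, -4.60833762e-04,
        1.10653749e-03,  1.66964405e-06]), 'eef_pos': array([0.19202539, 0.56845844, 0.23133592]), 'orientation': array([5.09537632e-01, 3.09998775e+00, 1.00414396e-04]), 'ft_force': array([ 0.37256546,  0.39212946, -0.4045141 ]), 'moment': array([ 0.02568049, -0.01712019, -0.01084802]), 'finger_force': 0.0, 'finger_gap': 0.08531492067324513}
```

Run:
```python
import cv2,numpy as np
a=cv2.imread('pics/scene0.png')[130:400,120:560];b=cv2.imread('pics/top0.png')[130:380,90:530]
b=cv2.resize(b,None,fx=1.36,fy=1.2);a=cv2.resize(a,None,fx=1.36,fy=1.1)
w=min(a.shape[1],b.shape[1]);cv2.imwrite('pics/both.png',np.vstack([a[:,:w],b[:,:w]])[:600])
```

```text
(no output)
```

View pics/both.png

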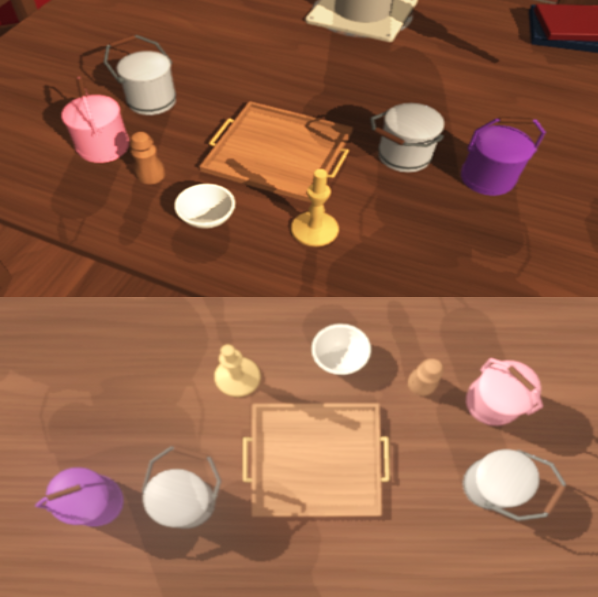

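The scene shows pink at scene (189,247), purple at (487,271), and steel barrels at scene (422,255) / top (221,300) and scene (229,201) / top (465,284). The two steel ones are meant, and their handles are folded away from the lid. Next I'll fit their geometry and check in a close crop.

Run:
```python
from h import *
from scipy.optimize import least_squares
for nm,c0,p in [('L',(0.487,0.25),(221,290)),('R',(0.525,-0.271),(470,284))]:
    for n in ['top','scene']:
        W=np.load(f'{n}0.npy'); m=(np.hypot(W[...,0]-c0[0],W[...,1]-c0[1])<0.14)&(W[...,2]>0.02)
        P=W[m]
        # cylinder-wall + lid edge: fit circle r=.05 to points with lid z>.12 hull
        side=P[(P[:,2]>0.03)&(P[:,2]<0.10)&(np.hypot(*(P[:,:2]-c0).T)<0.075)]
        f=least_squares(lambda c:np.hypot(*(side[:,:2]-c).T)-0.05,c0,loss='soft_l1',f_scale=0.003)
        c=f.x
        r=np.hypot(*(P[:,:2]-c).T)
        lid=P[(P[:,2]>0.122)&(r<0.05)]
        hull=cv2.minEnclosingCircle((lid[:,:2]*1000).astype(np.float32))
        bar=P[(r>0.070)&(r<0.1)&(P[:,2]>0.13)]
        print(nm,n,'side c',c.round(4),len(side),'lid hull',np.round(hull[0],1),round(hull[1],1),'lidz',np.median(lid[:,2]).round(4))
        mid=bar.mean(0); u=np.linalg.svd(bar[:,:2]-mid[:2])[2][0]
        t=(bar[:,:2]-mid[:2])@u
        g=mid-c.tolist().__add__([0]) if 0 else mid[:2]-c
        print('  bar',len(bar),mid.round(4),'dir',np.degrees(np.arctan2(u[1],u[0])).round(1),'len',np.ptp(t).round(3),'radial',np.degrees(np.arctan2(g[1],g[0])).round(1),np.linalg.norm(g).round(4))
        for z in bar[::max(1,len(bar)//0x6)]: pass
W=np.load('top0.npy')
m=W[...,2]; t=(m<0.03)&(m>0.012)&(abs(W[...,1]-.033)<.15)&(abs(W[...,0]-.573)<.15)
print('tray rim',[cv2.minAreaRect((W[t][:,:2]*1000).astype(np.float32))], cv2.minAreaRect((np.load('scene0.npy')[cut_out.__name__ and (slice(None))][...,:2][(lambda Q:(Q[...,2]<.03)&(Q[...,2]>.012)&(abs(Q[...,1]-.033)<.15)&(abs(Q[...,0]-.573)<.15))(np.load('scene0.npy'))]*1000).astype(np.float32)))
I=cv2.imread('pics/top0.png')
a=cv2.resize(I[240:340,170:270],(400,400),interpolation=2);b=cv2.resize(I[240:340,430:530],(400,400),interpolation=2)
cv2.imwrite('pics/crop.png',np.hstack([a,b]))
```

```text
L top side c [0.4862 0.2554] 102 lid hull [486.3 255.3] 49.9 lidz 0.1297
  bar 239 [0.5608 0.2362 0.1441] dir -102.0 len 0.114 radial -14.4 0.0771
L scene side c [0.4874 0.2569] 601 lid hull [489.2 256.8] 49.2 lidz 0.1279
  bar 192 [0.5658 0.2373 0.1414] dir -105.0 len 0.11 radial -14.0 0.0808
R top side c [ 0.5321 -0.2731] 236 lid hull [ 532.2 -273.1] 50.0 lidz 0.1298
  bar 263 [ 0.4947 -0.3381  0.1434] dir 151.1 len 0.115 radial -119.9 0.075
R scene side c [ 0.5331 -0.2741] 670 lid hull [ 534.4 -273.1] 49.2 lidz 0.1271
  bar 144 [ 0.4977 -0.3393  0.1394] dir -29.8 len 0.109 radial -118.5 0.0742
tray rim [((595.197998046875, 43.590972900390625), (261.52197265625, 268.4825744628906), 1.7685575485229492)] ((595.8250732421875, 43.35120391845703), (265.85845947265625, 266.5052795410156), 2.6702232360839844)
```

View pics/crop.png

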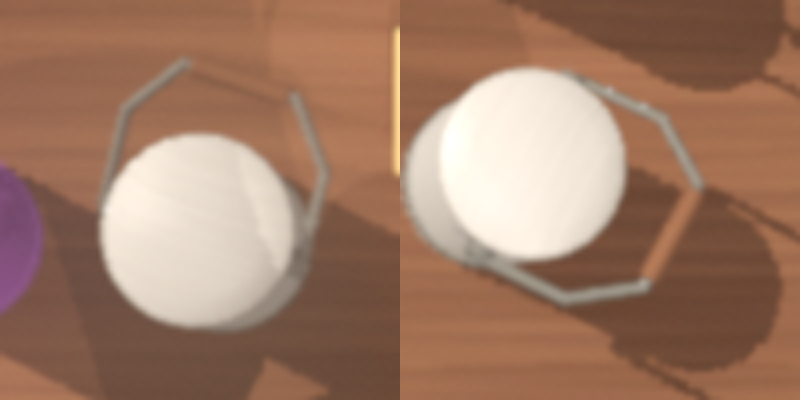

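Crop: both are steel with brown grip bars. The left bar's middle is at top pixel (230,260), the right's at (498,299), and both agree with the depth fits. Left barrel: centre (0.487,0.256), radial -14°. Right barrel: centre (0.5325,-0.2735), radial -119.5°. I'll start with the left one.

```bash
cat >> h.py <<'E'
def go(xyz,radial=None):
    "tool-frame shift (cm) and twist (deg) from the present pose to TCP xyz, tool down, tool y along radial (deg)"
    T=toolpose(); Rm=T[:3,:3]
    s=(Rm.T@(np.array(xyz)-T[:3,3])*100).round(2)
    tw=None
    if radial is not None:
        best=None
        for k in (0,180):
            a=np.radians(radial+k); y=np.array([np.cos(a),np.sin(a),0]); z=np.array([0,0,-1.]); 
            v=R.from_matrix(Rm.T@np.stack([np.cross(y,z),y,z],1)).as_rotvec(degrees=True).round(2)
            if best is None or np.linalg.norm(v)<np.linalg.norm(best): best=v
        tw=best
    print('shift',s.tolist(),'twist',None if tw is None else tw.tolist())
E
python3 - <<'E'
from h import *
print(toolpose().round(3))
go([.5662,.2356,.28],-14.2)
W=np.load('top0.npy');x,y,z=W[...,0],W[...,1],W[...,2]
for n in ['top','scene']:
    W=np.load(n+'0.npy');x,y,z=W[...,0],W[...,1],W[...,2]
    t=(z<.026)&(z>.013)&(abs(y-.033)<.125)&(abs(x-.575)<.122)
    print(n,cv2.minAreaRect((W[t][:,:2]*1000).astype(np.float32)),np.percentile(W[t],[1,99],0).round(3).tolist())
E
```

```text
[[-0.947  0.32   0.     0.192]
 [ 0.32   0.947  0.     0.568]
 [ 0.     0.    -1.     0.231]
 [ 0.     0.     0.     1.   ]]
shift [-46.1, -19.56, -4.87] twist [0.0, -0.0, 85.53]
top ((575.3635864257812, 33.37605285644531), (221.24147033691406, 249.2867431640625), 1.7685575485229492) [[0.463, -0.09, 0.013], [0.687, 0.157, 0.025]]
scene ((576.2401123046875, 33.83136749267578), (225.03482055664062, 249.28860473632812), 1.5556446313858032) [[0.465, -0.089, 0.013], [0.689, 0.157, 0.02]]
```

```bash
python3 -m crank '[{"xyz":[-2,-1,-2],"twist":[0,0,8]},{"xyz":[-5,-2,-4],"twist":[0,0,16]},{"xyz":[-9,-4,-5],"twist":[0,0,24]},{"xyz":[-13,-6,-5],"twist":[0,0,32]},{"xyz":[-18,-8,-5],"twist":[0,0,41]},{"xyz":[-22,-10,-5],"twist":[0,0,50]},{"xyz":[-26,-12,-5],"twist":[0,0,58]},{"xyz":[-30,-13,-5],"twist":[0,0,66]}]' 2.3 40
python3 - <<'E'
from h import *
go([.5662,.2356,.28],-14.2); go([.5662,.2356,.19],-14.2)
E
```

```text
t: 1.7
eef_pos: [0.4356, 0.348, 0.2817]
orientation: [2.121, 2.317, 0.001]
ft_force: [0.5, -0.0, 0.6]
finger_gap: 0.0232
finger_force: 0.0
shift [-12.34, 12.02, 0.17] twist [0.03, -0.02, 19.24]
shift [-12.34, 12.02, 9.17] twist [0.03, -0.02, 19.24]
```

```bash
python3 -m crank '[{"xyz":[-2.5,2.4,0.2],"twist":[0,0,4]},{"xyz":[-5.5,5.4,0.2],"twist":[0,0,9]},{"xyz":[-8.5,8.4,1],"twist":[0,0,14]},{"xyz":[-11,10.8,3],"twist":[0,0,19.2]},{"xyz":[-12.3,12,5],"twist":[0,0,19.2]},{"xyz":[-12.3,12,7],"twist":[0,0,19.2]},{"xyz":[-12.3,12,8],"twist":[0,0,19.2]},{"xyz":[-12.3,12,8],"twist":[0,0,19.2]}]' 2.3 40
python3 - <<'E'
from h import *
print(toolpose().round(3)); go([.5662,.2356,.130],-14.2)
T=toolpose(); rgb,d=snapshot('wrist'); p=camera_params('wrist'); W=world('wrist',d,T@np.array(p['tool_from_camera'])); np.save('w1.npy',W)
cv2.imwrite('pics/w1.png',rgb[:,:,::-1])
c=np.array([.487,.256]); r=np.hypot(W[...,0]-c[0],W[...,1]-c[1]);z=W[...,2]
m=(r>.07)&(r<.11)&(z>.13)&(z<.16); P=W[m]; print(len(P),P.mean(0).round(4) if len(P) else '')
if len(P):
    u=np.linalg.svd(P[:,:2]-P[:,:2].mean(0),full_matrices=False)[2][0]; print(np.degrees(np.arctan2(u[1],u[0])),np.percentile(P,[1,99],0).round(3))
l=W[(r<.06)&(z>.122)&(z<.137)]
if len(l): print('lid',len(l),cv2.minEnclosingCircle((l[:,:2]*1000).astype(np.float32)))
for r in cut_out('wrist','grip_a')[:2]:
    P=W[r['region']];P=P[(P[:,2]>.12)&(P[:,2]<.16)]; print(r['p'],r['xy'],len(P),P.mean(0) if len(P) else '',np.percentile(P,[5,95],0).round(3) if len(P) else '')
E
```

```text
t: 2.7
eef_pos: [0.5642, 0.2388, 0.2002]
orientation: [-2.471, -1.939, 0.003]
ft_force: [-0.1, -0.2, 0.2]
finger_gap: 0.0228
finger_force: 0.0
[[ 0.238  0.971 -0.002  0.564]
 [ 0.971 -0.238 -0.     0.239]
 [-0.001 -0.002 -1.     0.2  ]
 [ 0.     0.     0.     1.   ]]
shift [-0.26, 0.28, 7.02] twist [-0.1, 0.05, 0.45]
3902 [0.5584 0.2516 0.1431]
-76.14099845082775 [[0.506 0.195 0.131]
 [0.576 0.363 0.156]]
lid 21713 ((486.1988525390625, 256.294921875), 51.58881378173828)
0.95 [112.5, 35.6] 480 [0.50792499 0.36289741 0.14230465] [[0.506 0.361 0.123]
 [0.51  0.365 0.159]]
0.71 [314.8, 245.7] 4061 [0.56008354 0.24866232 0.14083174] [[0.538 0.2   0.125]
 [0.574 0.3   0.147]]
```

View pics/w1.png

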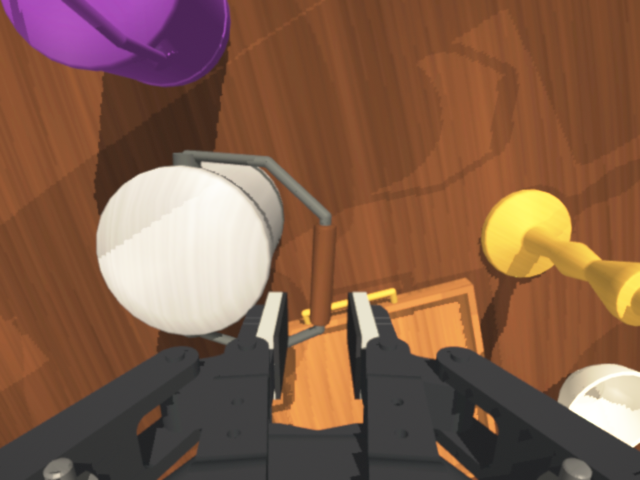

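The wrist picture shows the bar from (326,225) to (320,325) between the fingertips at columns 285 and 350. I'll measure the bar's middle precisely.

Run:
```python
from h import *
W=np.load('w1.npy')[222:330,305:340].reshape(-1,3); P=W[(W[:,2]>.138)&(W[:,2]<.152)]
m=np.median(P,0); u=np.linalg.svd(P[:,:2]-m[:2],full_matrices=False)[2][0]; t=(P[:,:2]-m[:2])@u
c=m[:2]+u*(np.percentile(t,1)+np.percentile(t,99))/2
print(len(P),m.round(4),np.degrees(np.arctan2(u[1],u[0])),np.percentile(t,[1,99]),c.round(4), np.hypot(*(c-[.4864,.2562])),np.degrees(np.arctan2(*(c-[.4864,.2562])[::-1])))
go([c[0],c[1],.130],-14.2)
```

```text
2338 [0.5649 0.2347 0.1459] -106.8870367705583 [-0.02680635  0.03329696] [0.564  0.2316] 0.08137451170254036 -17.6320400895919
shift [-0.75, 0.03, 7.22] twist [0.05, -0.04, 0.42]
```

```bash
python3 -m crank '[{"xyz":[-0.4,0.1,1.5],"twist":[0,0,1.5]},{"xyz":[-0.6,0.1,3],"twist":[0,0,2.7]},{"xyz":[-0.6,0.1,4.5],"twist":[0,0,2.7]},{"xyz":[-0.6,0.1,6],"twist":[0,0,2.7]},{"xyz":[-0.6,0.1,7],"twist":[0,0,2.7]},{"xyz":[-0.6,0.1,7],"twist":[0,0,2.7]}]' 2.3 40
python3 - <<'E'
from h import *
print(toolpose().round(3)); o=status.get_obs(); print(o['ft_force'],o['moment'])
E
```

```text
t: 3.55
eef_pos: [0.5643, 0.2317, 0.1299]
orientation: [-2.518, -1.878, 0.003]
ft_force: [0.8, 0.5, 0.2]
finger_gap: 0.0234
finger_force: 0.0
[[ 0.285  0.958 -0.002  0.564]
 [ 0.959 -0.285 -0.001  0.232]
 [-0.001 -0.002 -1.     0.13 ]
 [ 0.     0.     0.     1.   ]]
[0.79819831 0.5022907  0.17024   ] [-0.01041816 -0.00566709 -0.00725942]
```

```bash
python3 -m crank '[{"xyz":[0,0,0],"twist":[0,0,0]},{"xyz":[0,0,0],"twist":[0,0,0]},{"xyz":[0,0,0],"twist":[0,0,0]}]' 1.5 20
python3 -m crank '[{"xyz":[0,-0.64,-1.2],"twist":[0,0,0]},{"xyz":[0,-1.45,-2.3],"twist":[0,0,0]},{"xyz":[0,-2.4,-3.2],"twist":[0,0,0]},{"xyz":[0,-3.5,-4],"twist":[0,0,0]},{"xyz":[0,-4.7,-4.6],"twist":[0,0,0]},{"xyz":[0,-6,-5],"twist":[0,0,0]},{"xyz":[0,-7.3,-5.3],"twist":[0,0,0]},{"xyz":[0,-8.2,-5.3],"twist":[0,0,0]}]'
python3 - <<'E'
from h import *
print(toolpose().round(3))
for n in ['scene','wrist']:
    rgb,d=snapshot(n)
    if n=='wrist': B=rgb
    else: A=cv2.resize(rgb[150:350,340:540],(480,480))
cv2.imwrite('pics/s1.png',cv2.resize(np.hstack([A,B]),(800,343))[:,:,::-1])
E
```

```text
t: 3.92
eef_pos: [0.5654, 0.232, 0.1319]
orientation: [2.518, 1.878, 0.001]
ft_force: [0.2, 0.6, 0.1]
finger_gap: 0.0151
finger_force: 0.0
t: 4.92
eef_pos: [0.4855, 0.2556, 0.1843]
orientation: [-2.518, -1.879, 0.0]
ft_force: [0.0, 0.7, 0.8]
finger_gap: 0.0153
finger_force: 0.1
[[ 0.285  0.959 -0.     0.485]
 [ 0.959 -0.285  0.     0.256]
 [-0.    -0.    -1.     0.184]
 [ 0.     0.     0.     1.   ]]
```

View pics/s1.png

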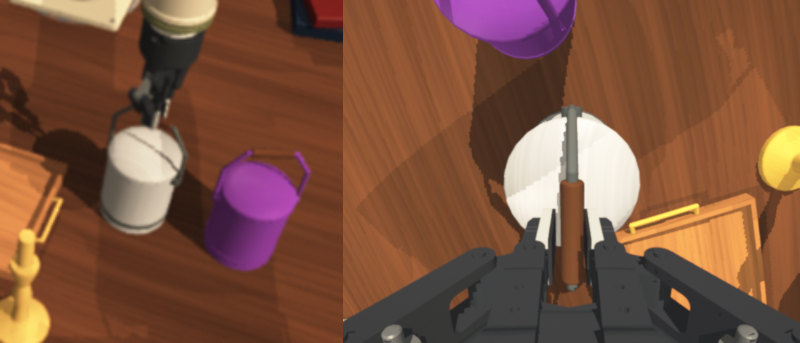

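The handle stands upright between the pads. Now grip it and lift a little to weigh.

```bash
python3 -m crank '[{"xyz":[0,0,0.4],"twist":[0,0,0]},{"xyz":[0,0,0.8],"twist":[0,0,0]},{"xyz":[0,0,0.8],"twist":[0,0,0]}]'
python3 -m crank '[{"xyz":[0,0,0],"twist":[0,0,0]},{"xyz":[0,0,0],"twist":[0,0,0]},{"xyz":[0,0,0],"twist":[0,0,0]},{"xyz":[0,0,0],"twist":[0,0,0]}]' 0.6 60
python3 -m crank '[{"xyz":[0,0,-0.3],"twist":[0,0,0]},{"xyz":[0,0,-0.8],"twist":[0,0,0]},{"xyz":[0,0,-1.4],"twist":[0,0,0]},{"xyz":[0,0,-2],"twist":[0,0,0]},{"xyz":[0,0,-2.4],"twist":[0,0,0]},{"xyz":[0,0,-2.5],"twist":[0,0,0]},{"xyz":[0,0,-2.5],"twist":[0,0,0]},{"xyz":[0,0,-2.5],"twist":[0,0,0]}]'
python3 - <<'E'
from h import *
o=status.get_obs();print(o['ft_force'],o['moment'],o['t'])
snapshot('scene');print(status.get_obs()['ft_force']);snapshot('scene');print(status.get_obs()['ft_force'])
E
```

```text
t: 5.4
eef_pos: [0.4863, 0.2549, 0.1754]
orientation: [-2.518, -1.878, 0.002]
ft_force: [-0.6, 0.2, 0.7]
finger_gap: 0.0152
finger_force: 0.0
t: 5.9
eef_pos: [0.4862, 0.2552, 0.1759]
orientation: [-2.518, -1.878, 0.001]
ft_force: [0.2, 0.0, -4.8]
finger_gap: 0.01
finger_force: 58.3
t: 6.9
eef_pos: [0.4863, 0.2552, 0.201]
orientation: [-2.518, -1.878, 0.001]
ft_force: [-0.1, 0.2, -4.6]
finger_gap: 0.0098
finger_force: 58.4
[-0.11537767  0.20762016 -4.61151543] [-0.00182626 -0.01865205  0.02354418] 6.9
[-1.0739875  -0.6052175  -4.69117903]
[ 0.2728737  -1.58469394 -4.2000206 ]
```

Run:
```python
from h import *
for n in ['top','scene']:
    rgb,d=snapshot(n); W=world(n,d); x,y,z=np.moveaxis(W,-1,0)
    m=(np.hypot(x-.486,y-.256)<.045)&(z>.1); print(n,m.sum(),np.percentile(z[m],[10,30,50,70,90]).round(3))
    if n=='scene': cv2.imwrite('pics/s2.png',cv2.resize(rgb[150:350,340:540],(500,500))[:,:,::-1])
print(status.get_obs()['ft_force'])
```

```text
top 3714 [0.416 0.6   0.607 0.61  0.612]
scene 6300 [0.155 0.358 0.439 0.502 0.603]
[ 0.64209391 -0.11325969 -4.88562867]
```

View pics/s2.png

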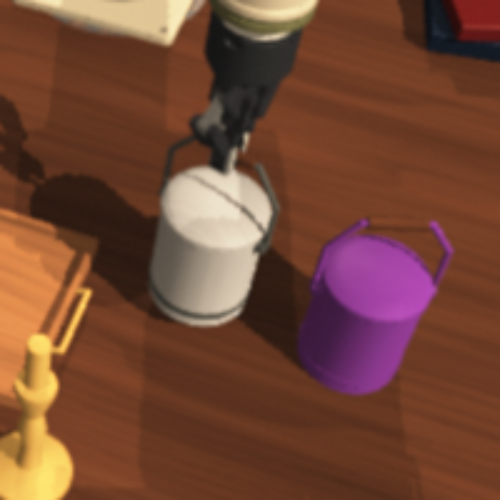

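The picture shows the barrel hanging upright, clear of the surface. It pulls about 5 N (0.5 kg), so the left one is empty. I'll put it back down.

```bash
python3 -m crank '[{"xyz":[0,0,0.6],"twist":[0,0,0]},{"xyz":[0,0,1.2],"twist":[0,0,0]},{"xyz":[0,0,1.8],"twist":[0,0,0]},{"xyz":[0,0,2.2],"twist":[0,0,0]},{"xyz":[0,0,2.4],"twist":[0,0,0]},{"xyz":[0,0,2.55],"twist":[0,0,0]},{"xyz":[0,0,2.6],"twist":[0,0,0]},{"xyz":[0,0,2.65],"twist":[0,0,0]}]'
```

```text
t: 8.1
eef_pos: [0.4869, 0.2554, 0.1757]
orientation: [2.518, 1.878, 0.002]
ft_force: [-2.1, -1.0, 3.2]
finger_gap: 0.0098
finger_force: 59.2
```

```bash
python3 -m crank '[{"xyz":[0,0,0],"twist":[0,0,0]},{"xyz":[0,0,0],"twist":[0,0,0]},{"xyz":[0,0,0],"twist":[0,0,0]},{"xyz":[0,0,-0.8],"twist":[0,0,0]},{"xyz":[0,0,-2],"twist":[0,0,0]},{"xyz":[0,0,-4.5],"twist":[0,0,0]},{"xyz":[0,0,-8],"twist":[0,0,0]},{"xyz":[0,0,-12],"twist":[0,0,0]}]' 2.4 40
python3 - <<'E'
from h import *
print(toolpose().round(3))
for n in ['scene']:
    rgb,d=snapshot(n); W=world(n,d)
    for r in cut_out(n,'barrel_a'):
        P=W[r['region']];print(r['p'],r['xy'],np.nanmedian(P,0).round(3),np.nanpercentile(P,98,0).round(3))
go([.492,-.345,.30],-119.5)
E
```

```text
t: 9.1
eef_pos: [0.4863, 0.2552, 0.2965]
orientation: [2.518, 1.878, 0.0]
ft_force: [-0.1, 0.9, -0.2]
finger_gap: 0.024
finger_force: 0.0
[[ 0.285  0.958  0.     0.486]
 [ 0.958 -0.285  0.     0.255]
 [ 0.     0.    -1.     0.297]
 [ 0.     0.     0.     1.   ]]
0.84 [421.4, 249.4] [0.513 0.26  0.118] [0.539 0.31  0.198]
0.83 [483.8, 270.2] [0.516 0.416 0.12 ] [0.538 0.468 0.198]
0.58 [186.6, 246.6] [ 0.724 -0.257  0.114] [ 0.753 -0.23   0.197]
0.22 [430.5, 220.4] [0.492 0.263 0.19 ] [0.508 0.314 0.2  ]
shift [-57.53, 17.46, -0.04] twist [0.62, -0.0, -77.06]
```

```bash
python3 -m crank '[{"xyz":[-3,1,0],"twist":[0,0,6]},{"xyz":[-8,2.5,0],"twist":[0,0,15]},{"xyz":[-13,4,0],"twist":[0,0,25]},{"xyz":[-18.5,5.6,0],"twist":[0,0,35]},{"xyz":[-24,7.3,0],"twist":[0,0,45]},{"xyz":[-29.5,9,0],"twist":[0,0,55]},{"xyz":[-35,10.6,0],"twist":[0,0,65]},{"xyz":[-40,12,0],"twist":[0,0,75]}]' 2.4 40
python3 - <<'E'
from h import *
print(toolpose().round(3)); go([.492,-.345,.20],-119.5)
E
```

```text
t: 10.2
eef_pos: [0.4872, -0.1644, 0.2955]
orientation: [3.141, -0.053, 0.002]
ft_force: [1.3, 0.7, -0.8]
finger_gap: 0.0241
finger_force: 0.0
[[ 0.999 -0.034  0.001  0.487]
 [-0.034 -0.999 -0.001 -0.164]
 [ 0.001  0.    -1.     0.295]
 [ 0.     0.     0.     1.   ]]
shift [1.08, 18.03, 9.56] twist [0.01, -0.07, 27.58]
```

```bash
python3 -m crank '[{"xyz":[0.3,3.5,0],"twist":[0,0,5]},{"xyz":[0.6,8,0.5],"twist":[0,0,12]},{"xyz":[0.9,12.5,2],"twist":[0,0,19]},{"xyz":[1.1,16.5,4],"twist":[0,0,25]},{"xyz":[1.1,18,6.5],"twist":[0,0,27.6]},{"xyz":[1.1,18,8.5],"twist":[0,0,27.6]},{"xyz":[1.1,18,9.5],"twist":[0,0,27.6]},{"xyz":[1.1,18,9.5],"twist":[0,0,27.6]}]' 2.3 40
python3 - <<'E'
from h import *
print(toolpose().round(3))
T=toolpose(); rgb,d=snapshot('wrist'); W=world('wrist',d,T@np.array(camera_params('wrist')['tool_from_camera'])); np.save('w2.npy',W)
cv2.imwrite('pics/w2.png',rgb[:,:,::-1])
c=np.array([.5325,-.2735]); r=np.hypot(W[...,0]-c[0],W[...,1]-c[1]);z=W[...,2]
l=W[(r<.06)&(z>.122)&(z<.137)]
print('lid',len(l),cv2.minEnclosingCircle((l[:,:2]*1000).astype(np.float32)))
hsv=cv2.cvtColor(rgb,cv2.COLOR_RGB2HSV)
m=(r>.065)&(r<.1)&(z>.137)&(z<.152)&(hsv[...,1]>90); P=W[m]
v,u_=np.nonzero(m); print(len(P),np.percentile(u_,[2,98]),np.percentile(v,[2,98]))
m=np.median(P,0); u=np.linalg.svd(P[:,:2]-m[:2],full_matrices=False)[2][0]; t=(P[:,:2]-m[:2])@u
c2=m[:2]+u*(np.percentile(t,1)+np.percentile(t,99))/2
print(m.round(4),np.degrees(np.arctan2(u[1],u[0])),np.percentile(t,[1,99]),c2.round(4), np.hypot(*(c2-c)),np.degrees(np.arctan2(*(c2-c)[::-1])))
E
```

```text
t: 11.2
eef_pos: [0.4935, -0.3414, 0.1994]
orientation: [-3.04, 0.788, 0.001]
ft_force: [0.5, 0.3, 0.5]
finger_gap: 0.0231
finger_force: 0.0
[[ 0.874 -0.486 -0.001  0.494]
 [-0.486 -0.874  0.001 -0.341]
 [-0.001 -0.    -1.     0.199]
 [ 0.     0.     0.     1.   ]]
lid 22001 ((531.7313842773438, -274.31903076171875), 51.242305755615234)
2327 [314. 336.] [214. 313.]
[ 0.493  -0.3461  0.146 ] 150.40665525424495 [-0.02580426  0.029127  ] [ 0.4915 -0.3453] 0.08263462618816676 -119.71793135800789
```

View pics/w2.png

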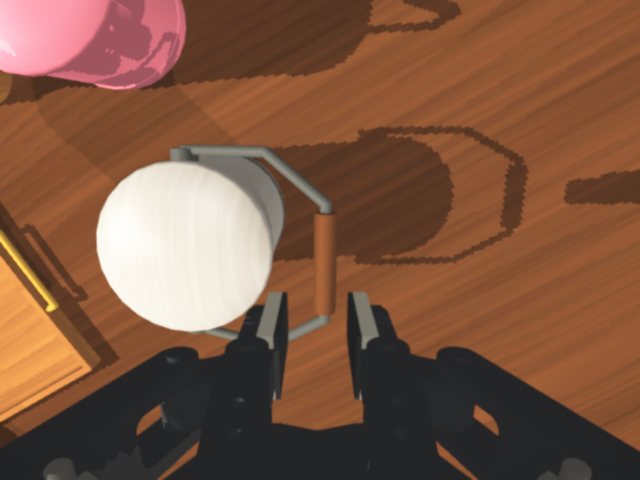

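The bar lies at (325, rows 214–315), aligned with the tool, and it agrees with the top-camera estimate. Re-reading the settled pose.

Run:
```python
from h import *
print(toolpose()[:3,3].round(4)); go([.4915,-.3453,.132],-119.6)
```

```text
[ 0.4939 -0.3418  0.2004]
shift [-0.04, 0.42, 6.84] twist [-0.0, -0.03, 0.52]
```

```bash
python3 -m crank '[{"xyz":[0,0.2,1.5],"twist":[0,0,0]},{"xyz":[0,0.4,3],"twist":[0,0,0]},{"xyz":[0,0.4,4.5],"twist":[0,0,0]},{"xyz":[0,0.4,6],"twist":[0,0,0]},{"xyz":[0,0.4,6.9],"twist":[0,0,0]},{"xyz":[0,0.4,6.9],"twist":[0,0,0]}]' 2.3 20
python3 -m crank '[{"xyz":[0,0,0],"twist":[0,0,0]},{"xyz":[0,0,0],"twist":[0,0,0]},{"xyz":[0,0,0],"twist":[0,0,0]}]' 1.5 20
```

```text
t: 12.0
eef_pos: [0.491, -0.3456, 0.1296]
orientation: [-3.04, 0.791, 0.003]
ft_force: [0.9, -0.6, 0.6]
finger_gap: 0.0229
finger_force: 0.0
t: 12.38
eef_pos: [0.4918, -0.3463, 0.1314]
orientation: [3.04, -0.791, 0.001]
ft_force: [0.7, 0.2, 0.3]
finger_gap: 0.0151
finger_force: 0.0
```

```bash
python3 -m crank '[{"xyz":[0,-0.64,-1.2],"twist":[0,0,0]},{"xyz":[0,-1.45,-2.3],"twist":[0,0,0]},{"xyz":[0,-2.4,-3.2],"twist":[0,0,0]},{"xyz":[0,-3.5,-4],"twist":[0,0,0]},{"xyz":[0,-4.7,-4.6],"twist":[0,0,0]},{"xyz":[0,-6,-5],"twist":[0,0,0]},{"xyz":[0,-7.3,-5.3],"twist":[0,0,0]},{"xyz":[0,-8.2,-5.3],"twist":[0,0,0]}]'
python3 -m crank '[{"xyz":[0,0,0.4],"twist":[0,0,0]},{"xyz":[0,0,0.8],"twist":[0,0,0]},{"xyz":[0,0,0.8],"twist":[0,0,0]}]'
python3 -m crank '[{"xyz":[0,0,0],"twist":[0,0,0]},{"xyz":[0,0,0],"twist":[0,0,0]},{"xyz":[0,0,0],"twist":[0,0,0]},{"xyz":[0,0,0],"twist":[0,0,0]}]' 0.6 60
python3 -m crank '[{"xyz":[0,0,-0.3],"twist":[0,0,0]},{"xyz":[0,0,-0.8],"twist":[0,0,0]},{"xyz":[0,0,-1.4],"twist":[0,0,0]},{"xyz":[0,0,-2],"twist":[0,0,0]},{"xyz":[0,0,-2.4],"twist":[0,0,0]},{"xyz":[0,0,-2.5],"twist":[0,0,0]},{"xyz":[0,0,-2.5],"twist":[0,0,0]},{"xyz":[0,0,-2.5],"twist":[0,0,0]}]'
python3 - <<'E'
from h import *
rgb,d=snapshot('scene'); print(status.get_obs()['ft_force'])
w,d=snapshot('wrist'); print(status.get_obs()['ft_force'])
cv2.imwrite('pics/s3.png',cv2.resize(np.hstack([cv2.resize(rgb[120:320,120:320],(480,480)),w]),(800,343))[:,:,::-1])
go([.576,.0335,.30])
E
```

```text
t: 13.38
eef_pos: [0.5321, -0.2734, 0.1837]
orientation: [-3.04, 0.79, 0.0]
ft_force: [0.3, -0.5, -0.5]
finger_gap: 0.0148
finger_force: 0.1
t: 13.75
eef_pos: [0.5309, -0.2746, 0.1748]
orientation: [-3.04, 0.792, 0.002]
ft_force: [-0.2, -0.2, -0.7]
finger_gap: 0.0149
finger_force: 0.0
t: 14.25
eef_pos: [0.5312, -0.2744, 0.1752]
orientation: [-3.04, 0.791, 0.002]
ft_force: [-0.8, -0.9, -5.4]
finger_gap: 0.0104
finger_force: 58.3
t: 15.25
eef_pos: [0.5313, -0.2744, 0.2004]
orientation: [-3.04, 0.791, 0.001]
ft_force: [0.9, -1.0, -9.3]
finger_gap: 0.0101
finger_force: 58.3
[ 0.29374629  0.77897058 -7.72179824]
[-0.49919613 -0.33442737 -8.80644772]
shift [-11.11, -29.06, -9.94] twist None
```

View pics/s3.png

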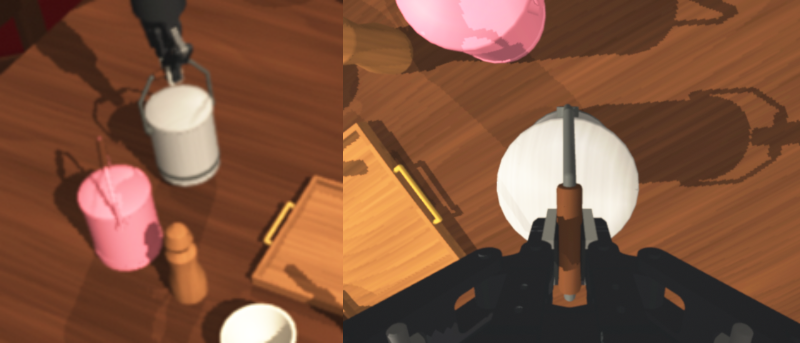

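About 8.7 N (0.87 kg) against 5 N for the other, so this is the full one. It hangs upright, as the picture shows. I'll carry it slowly to the tray.

```bash
python3 -m crank '[{"xyz":[0,0,-0.6],"twist":[0,0,0]},{"xyz":[0,0,-1.8],"twist":[0,0,0]},{"xyz":[0,0,-3.3],"twist":[0,0,0]},{"xyz":[-0.1,-0.3,-4.8],"twist":[0,0,0]},{"xyz":[-0.4,-1,-6],"twist":[0,0,0]},{"xyz":[-0.8,-2.1,-6.8],"twist":[0,0,0]},{"xyz":[-1.4,-3.6,-7],"twist":[0,0,0]},{"xyz":[-2.1,-5.5,-7],"twist":[0,0,0]}]'
python3 -m crank '[{"xyz":[-0.8,-2,0],"twist":[0,0,0]},{"xyz":[-1.6,-4.1,0],"twist":[0,0,0]},{"xyz":[-2.4,-6.3,0],"twist":[0,0,0]},{"xyz":[-3.2,-8.5,0],"twist":[0,0,0]},{"xyz":[-4.1,-10.7,0],"twist":[0,0,0]},{"xyz":[-4.9,-12.9,0],"twist":[0,0,0]},{"xyz":[-5.7,-15,0],"twist":[0,0,0]},{"xyz":[-6.4,-16.8,0],"twist":[0,0,0]}]'
python3 -m crank '[{"xyz":[-0.6,-1.7,0],"twist":[0,0,0]},{"xyz":[-1.2,-3.2,0],"twist":[0,0,0]},{"xyz":[-1.7,-4.5,0],"twist":[0,0,0]},{"xyz":[-2.1,-5.5,0],"twist":[0,0,0]},{"xyz":[-2.4,-6.3,0],"twist":[0,0,0]},{"xyz":[-2.6,-6.7,0],"twist":[0,0,0]},{"xyz":[-2.6,-6.8,0],"twist":[0,0,0]},{"xyz":[-2.6,-6.8,0],"twist":[0,0,0]}]'
python3 - <<'E'
from h import *
rgb,d=snapshot('scene')
go([.576,.0335,.181])
cv2.imwrite('pics/s4.png',cv2.resize(rgb[100:400,150:550],(800,600))[:,:,::-1])
E
```

```text
t: 16.35
eef_pos: [0.54, -0.2147, 0.2705]
orientation: [-3.04, 0.791, 0.001]
ft_force: [-0.0, -0.0, -8.8]
finger_gap: 0.0101
finger_force: 58.4
t: 17.35
eef_pos: [0.5657, -0.0362, 0.2704]
orientation: [-3.041, 0.789, 0.001]
ft_force: [0.7, -1.0, -7.8]
finger_gap: 0.0097
finger_force: 58.4
t: 18.35
eef_pos: [0.5765, 0.0334, 0.2708]
orientation: [3.04, -0.791, 0.0]
ft_force: [0.6, -0.8, -8.7]
finger_gap: 0.0097
finger_force: 58.4
shift [-0.05, 0.01, 8.98] twist None
```

View pics/s4.png

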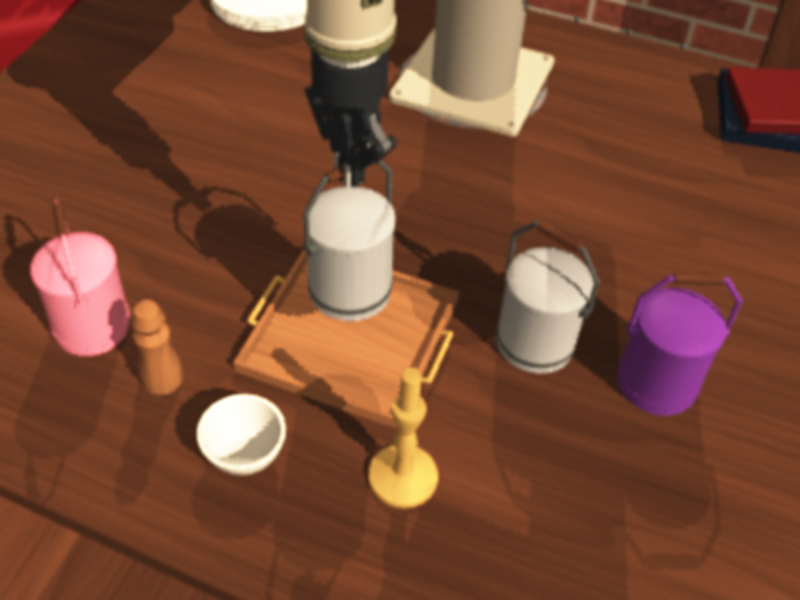

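The full barrel hangs upright over the tray at (350,255) in this crop, and the empty one stands undisturbed at (545,310). Lowering gently now.

```bash
python3 -m crank '[{"xyz":[0,0,0.8],"twist":[0,0,0]},{"xyz":[0,0,2.2],"twist":[0,0,0]},{"xyz":[0,0,3.8],"twist":[0,0,0]},{"xyz":[0,0,5.4],"twist":[0,0,0]},{"xyz":[0,0,6.8],"twist":[0,0,0]},{"xyz":[0,0,7.8],"twist":[0,0,0]},{"xyz":[0,0,8.3],"twist":[0,0,0]},{"xyz":[0,0,8.5],"twist":[0,0,0]}]'
python3 -m crank '[{"xyz":[0,0,0.1],"twist":[0,0,0]},{"xyz":[0,0,0.2],"twist":[0,0,0]},{"xyz":[0,0,0.3],"twist":[0,0,0]},{"xyz":[0,0,0.4],"twist":[0,0,0]}]'
```

```text
t: 19.4
eef_pos: [0.5765, 0.0337, 0.1858]
orientation: [-3.04, 0.791, -0.0]
ft_force: [0.1, -0.2, -8.3]
finger_gap: 0.01
finger_force: 58.4
t: 19.9
eef_pos: [0.5766, 0.0338, 0.182]
orientation: [-3.04, 0.791, -0.001]
ft_force: [0.1, 1.6, -5.9]
finger_gap: 0.0097
finger_force: 58.6
```

```bash
python3 -m crank '[{"xyz":[0,0,0.05],"twist":[0,0,0]},{"xyz":[0,0,0.1],"twist":[0,0,0]},{"xyz":[0,0,0.1],"twist":[0,0,0]}]'
```

```text
t: 20.27
eef_pos: [0.5768, 0.0339, 0.1813]
orientation: [-3.04, 0.791, -0.001]
ft_force: [0.3, 1.5, -4.1]
finger_gap: 0.01
finger_force: 58.8
```

```bash
python3 -m crank '[{"xyz":[0,0,0.05],"twist":[0,0,0]},{"xyz":[0,0,0.1],"twist":[0,0,0]},{"xyz":[0,0,0.15],"twist":[0,0,0]},{"xyz":[0,0,0.15],"twist":[0,0,0]}]'
```

```text
t: 20.78
eef_pos: [0.5772, 0.0338, 0.1811]
orientation: [-3.04, 0.791, -0.004]
ft_force: [-2.8, 1.9, 7.5]
finger_gap: 0.0102
finger_force: 60.0
```

Now resting on the tray floor. Release and rise.

```bash
python3 -m crank '[{"xyz":[0,0,-0.1],"twist":[0,0,0]},{"xyz":[0,0,-0.1],"twist":[0,0,0]}]'
python3 -m crank '[{"xyz":[0,0,0],"twist":[0,0,0]},{"xyz":[0,0,0],"twist":[0,0,0]},{"xyz":[0,0,0],"twist":[0,0,0]},{"xyz":[0,0,-0.8],"twist":[0,0,0]},{"xyz":[0,0,-2],"twist":[0,0,0]},{"xyz":[0,0,-4.5],"twist":[0,0,0]},{"xyz":[0,0,-8],"twist":[0,0,0]},{"xyz":[0,0,-12],"twist":[0,0,0]}]' 2.4 40
python3 -m crank '[{"xyz":[0,2,0],"twist":[0,0,0]},{"xyz":[0,5,0],"twist":[0,0,0]},{"xyz":[0,9,0],"twist":[0,0,0]},{"xyz":[0,13,0],"twist":[0,0,0]},{"xyz":[0,16,0],"twist":[0,0,0]},{"xyz":[0,18,0],"twist":[0,0,0]},{"xyz":[0,18,0],"twist":[0,0,0]},{"xyz":[0,18,0],"twist":[0,0,0]}]'
python3 - <<'E'
from h import *
from scipy.optimize import least_squares
rgb,d=snapshot('scene');W=world('scene',d)
for c0 in [(.576,.034),(.487,.256)]:
    s=W[(np.hypot(W[...,0]-c0[0],W[...,1]-c0[1])<.075)&(W[...,2]>.03)&(W[...,2]<.1)]
    c=least_squares(lambda c:np.hypot(*(s[:,:2]-c).T)-.05,c0,loss='soft_l1',f_scale=.003).x
    l=W[(np.hypot(W[...,0]-c[0],W[...,1]-c[1])<.04)&(W[...,2]>.1)&(W[...,2]<.15)]
    A=np.c_[l[:,:2]-l[:,:2].mean(0),np.ones(len(l))]; print(c.round(4),'lid plane',np.linalg.lstsq(A,l[:,2],rcond=None)[0].round(4))
cv2.imwrite('pics/s5.png',cv2.resize(rgb[100:400,150:550],(800,600))[:,:,::-1])
E
```

```text
t: 21.02
eef_pos: [0.5768, 0.0338, 0.1811]
orientation: [-3.04, 0.791, -0.002]
ft_force: [-2.4, 2.4, 5.3]
finger_gap: 0.0098
finger_force: 59.8
t: 22.02
eef_pos: [0.5762, 0.0338, 0.302]
orientation: [3.04, -0.791, 0.0]
ft_force: [-0.3, 1.0, -0.9]
finger_gap: 0.0245
finger_force: 0.0
t: 23.02
eef_pos: [0.4887, -0.1232, 0.3003]
orientation: [-3.04, 0.791, -0.0]
ft_force: [0.0, -0.2, -0.2]
finger_gap: 0.0242
finger_force: 0.0
[0.5804 0.0367] lid plane [-0.0068 -0.0052  0.1346]
[0.4877 0.2575] lid plane [-0.0097 -0.0105  0.1286]
```

View pics/s5.png

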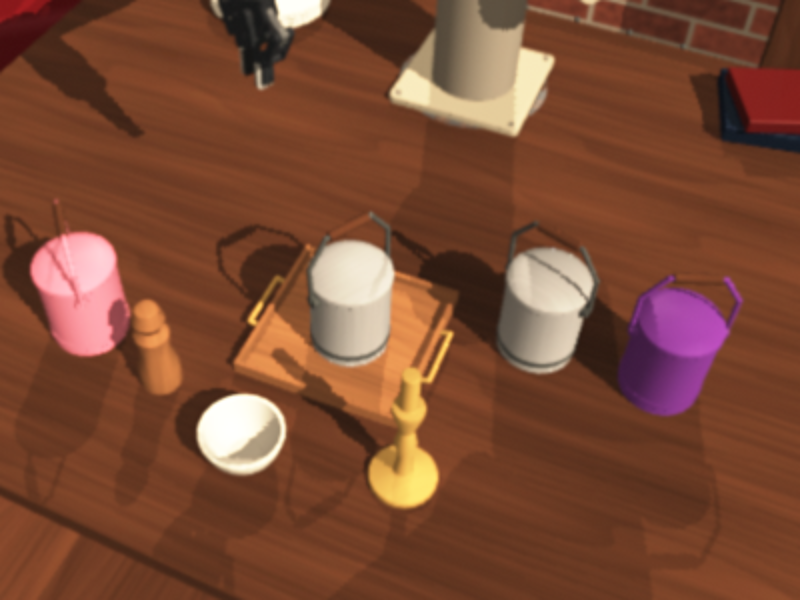

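The full barrel stands flat inside the tray at (350,300) in this crop, and its lid is 6 mm higher than the other's, matching the tray floor. The empty one stands at (545,310), and everything else is where it was.

```bash
python3 -c "
from cell import ctrl; print(ctrl.job_done())"
```

```text
the job is handed in; nothing more can be done
None
```

I weighed both steel barrels by lifting them. The one on the robot's right pulled about 8.7 N and is the full one; it now stands flat inside the tray. The empty one (about 5 N) is back upright where it stood, nothing else was moved, and I handed the job in at about 23 s.

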